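# Spin-test the castors of an upturned trolley and bin the bad ones

## Task

The bathroom trolley lies wheels-up on the counter. Give every one of its four wheels a good turn with a fingertip: wherever a wheel binds instead of running on, pull that castor out of its socket and put it in the waste bin, and leave the castors that run freely fully seated where they are. Keep the bin upright and do not shift the other things on the counter.

Things in the scene. Friction and masses are not known exactly. Their poses are not given: they have to be found in the camera images.
- trolley: Slim roll-out trolley base, black steel, lying wheels-up, fixed: a 240 x 320 mm tray, 32 mm deep, lying on its side rail and the far lip so that its wheel face slopes at 30 degrees, up towards the robot's right (-y). Origin: centre of the wheel face; x up the slope, y along the long side, z out of the face. Four square sockets at x = +-65, y = +-100 mm, a castor in each.
- bin: Round open waste bin of grey plastic, 160 mm tall, 236 mm across the mouth and 200 mm at the foot, wall 7 mm, 0.9 kg, loose. Origin: centre of its underside, z up.
- castor_a: Plug-in castor (rigid, no swivel): zinc fork, black tyre with white bars, about 0.22 kg. Origin: centre of the base plate's underside, on the trolley's face. z out of the face through the wheel (leans 30 degrees to the robot's left, +y), x along the axle, up the slope, y the way the tyre runs. All four look alike; which castor stands at which corner changes.
- castor_b: Castor like castor_a, same frame. Sizes of all four: base plate 56 x 56 x 4 mm; wheel 72 mm in diameter, 26 mm wide, its top at z = 82 mm; below the plate a 20 mm square, round-nosed plug, 28 mm long, sits loosely (no catch, 1 mm play) in its socket and comes out straight along the castor's z.
- castor_c: Castor like castor_a, same frame and sizes. To grip one: its two fork cheeks are flat plates square to x, 40 mm over their outsides, 28 mm broad along y, from the base plate up to z = 60 mm; the wheel turns between them.
- castor_d: Castor like castor_a, same frame and sizes.
- castor_a_axle (a point): Wheel centre of castor_a, on its axle between the fork cheeks, 46 mm along z from the castor's origin.
- castor_a_wheel (a joint): Turning angle of castor_a's wheel (rad, no limits; positive about the castor's x: its top goes towards -y); starts within 0.1 of 0. A sound wheel flicked at 0.1 m/s or more runs on for half a second or longer; one that binds needs about 1.5 N at the tyre to turn, and stops the moment the finger leaves it.
- castor_b_axle (a point): Wheel centre of castor_b, on its axle between the fork cheeks, 46 mm along z from the castor's origin.
- castor_b_wheel (a joint): Turning angle of castor_b's wheel, read like castor_a_wheel.
- castor_c_axle (a point): Wheel centre of castor_c, on its axle between the fork cheeks, 46 mm along z from the castor's origin.
- castor_c_wheel (a joint): Turning angle of castor_c's wheel, read like castor_a_wheel.
- castor_d_axle (a point): Wheel centre of castor_d, on its axle between the fork cheeks, 46 mm along z from the castor's origin.
- castor_d_wheel (a joint): Turning angle of castor_d's wheel, read like castor_a_wheel.
- nailbrush: Wooden nail brush, 100 x 42 x 34 mm; a bystander, to be left alone. Origin at its underside.
- screwdriver: Black-handled screwdriver, 190 mm, lying down; a bystander, to be left alone. Origin at its underside.
- spanner: Steel spanner, 160 mm, lying down; a bystander, to be left alone. Origin at its underside.
- soap: White ceramic bottle with metal cap, 66 mm across, 160 mm tall; a bystander, to be left alone. Origin at its underside.
- tumbler: White tumbler, 76 mm across, 100 mm tall; a bystander, to be left alone. Origin at its underside.
- succulent: Succulent in a white pot, about 75 mm across, 130 mm tall; a bystander, to be left alone. Origin at its underside.
- jar: Glass jar with metal lid, 80 mm across, 90 mm tall; a bystander, to be left alone. Origin at its underside.
Mind the look-alikes: they are no part of the job. What is shaped like the castor_a but yellow is not meant. Leave any blue look-alike of the castor_b alone.

How it is judged:
By the outcome, as a careful person would: the job done as asked, in the order asked, and still so for the second after the job is handed in, with the robot touching nothing.
It also fails if it takes over 70 s, if anything falls off the work surface, if the arm or the gripper's body presses on something with over 40 N, if the wrist force passes 120 N, or if a joint passes its speed limit or range.

## Robot

A 6-joint arm with a two-finger parallel gripper is mounted at the origin on the work surface. World frame = base frame: x ahead of the robot, y to its left, z up, the work surface at z = 0. Lengths are in m, angles in rad, forces in N, time in s.
With the tool pointing down it reaches from about 0.25 to 0.725 m from the base axis. Payload 4 kg.
Tool frame: the origin (TCP) lies midway between the tips of the shut fingers; the grasp point (between the pads) lies 19 mm behind it; z points along the fingers, y is the line along which they close (so a half turn about z gives the same grasp; the last joint's range is limited). The gripper opens to 85 mm and grips with 20 to 120 N. Pads are 22 mm wide; open, the fingers measure 114 mm over their backs; the gripper's body (76 mm by 85 mm) begins 54 mm behind the grasp point. The pads swing forward as they close: fully open they stand 13 mm farther back than shut.
Start: joints at [0, 0.241, 0.005, 1.335, 0, 1.571], TCP at [0.5, -0, 0.231] pointing down, gripper open.
Joint ranges: [-2.72, 2.72], [-1.05, 1.87], [-1.09, 1.28], [-1.99, 2.15], [-1.42, 1.44], [-3.14, 3.14]. Speed limits (rad/s): [2.79, 2.79, 3.14, 3.14, 3.14, 3.14].

## Interface

Orientations are given as a unit quaternion [x, y, z, w].
In Python, from workcell import get_obs, imaging, workorder gives the robot as it stands.
- The arm moves only by the shell command python3 -m jog, which reads ROWS from standard input. ROWS is a JSON object whose key "moves" holds a list of rows, 1 to 10 of them, each of 7 numbers: a rotation vector rx, ry, rz in rad, then dx, dy, dz in m, then the finger opening in m; each row is the pose to reach, as a shift and turn from the pose commanded when the command began, along the tool's axes at that moment; what a row does not reach only later rows make up. A row lasts 1/8 s, in which the tool goes at most 0.0625 m and 0.188 rad, less where a joint would pass 70% of its speed; a pose out of reach is approached as far as the arm can. The fingers move at their own pace and stop on an object; the grip force is fixed at half the most. Time passes only in rows, so rows that do not move let the fingers close. It prints the time, the measured TCP pose, the force, the opening and the grip force at its end. Input that does not fit is refused with a message, and nothing moves.
- get_obs(): the state, without advancing time (a new reading comes with each control period).
- imaging.camera(name): name is "scene" or "side" or "wrist"; returns (picture, depth): 480x640x3 uint8, red, green, blue; 480x640 float32, m along the optical axis (not along the pixel's ray), 0 where there is no reading.
- imaging.calibration(name): a dict with "mtx" (3x3 intrinsics, pixels), "R" (3x3) and "t" (3): a world point X has camera coordinates R X + t. Camera axes: x right, y down, z forward; pixel columns grow to the right and rows downward; lengths in m; the calibration is good to about 2 mm. A picture is of the moment at which its call begins: read the wrist's pose just before it. calibration takes no time and is no camera call; for the wrist camera it gives the pose at the moment of the call.
- workorder.job_done(): hands the job in; it is judged then, once.
The state is a dict: "clock": time; "joint_pos": joint angles; "joint_vel": joint speeds; "tau": joint torques, N m; "eef_pos": TCP position; "tool_rot": TCP orientation; "ft_force": force on the tool from outside, world axes, zero at the start; "ft_torque": the same for the moment, N m; "grip_width": finger opening in m; "grasp_force": force on a finger pad.
Only numpy, scipy, OpenCV 4.12 (cv2) and the standard library are available. Lean on these libraries where they do the work, as an engineer would, in place of code of your own. Each camera call takes 0.05 s, during which the arm holds its last target. There are 200 camera calls.

## Working session

There is one attempt and no reset: what is moved stays moved. The work goes in short steps, Python scripts to look and compute and a shell command to move; the robot and the scene stay as the last step left them, time stands still between calls to the robot, and variables do not carry over. Pictures are saved under pics/ and viewed, at most 10 in all, crops included, and the job is handed in when it is done.

```bash
ls; mkdir -p pics; python3 - <<'E'
from workcell import get_obs, imaging
import cv2,numpy as np
for n in ["scene","side"]:
    p,d=imaging.camera(n); cv2.imwrite(f"pics/{n}0.png",p[:,:,::-1]); np.save(f"pics/{n}0.npy",d)
    c=imaging.calibration(n); print(n,c)
print(get_obs())
E
```

```text
pics
scene {'mtx': array([[552.98028994,   0.        , 313.78475739],
       [  0.        , 552.98028994, 234.96091177],
       [  0.        ,   0.        ,   1.        ]]), 'R': array([[-0.80234302,  0.59632469,  0.02534846],
       [ 0.30373136,  0.44448674, -0.84272107],
       [-0.51380243, -0.66845225, -0.53775334]]), 't': array([ 0.43973008, -0.04829644,  1.54174763])}
side {'mtx': array([[523.20752956,   0.        , 325.06272337],
       [  0.        , 523.20752956, 228.56821751],
       [  0.        ,   0.        ,   1.        ]]), 'R': array([[ 0.94882509, -0.31577381, -0.00422414],
       [-0.2273018 , -0.67357972, -0.70329529],
       [ 0.21923694,  0.66826437, -0.71088529]]), 't': array([-0.52762463,  0.20618786,  1.06546869])}
{'clock': 0.1, 'joint_pos': array([ 3.14784921e-05,  2.41347733e-01,  3.85637138e-03,  1.33522603e+00,
       -1.29841000e-05,  1.57081776e+00]), 'joint_vel': array([-0.00047702, -0.00061167,  0.00223886, -0.00063139, -0.00023585,
       -0.00020898]), 'tau': array([-3.57412864e-04, -3.73140085e+01,  2.53010201e+01,  1.07858295e-02,
        2.43542411e-05, -2.54672034e-05]), 'eef_pos': array([4.99422354e-01, 1.17803883e-05, 2.30495974e-01]), 'tool_rot': array([ 7.07102898e-01,  7.07110011e-01, -6.83806343e-04, -6.74589266e-04]), 'ft_force': array([0.10285616, 0.49474811, 0.35744643]), 'ft_torque': array([ 0.0256762 , -0.05538743,  0.04821094]), 'grasp_force': 0.0, 'grip_width': 0.08533139047464308}
```

View pics/scene0.png

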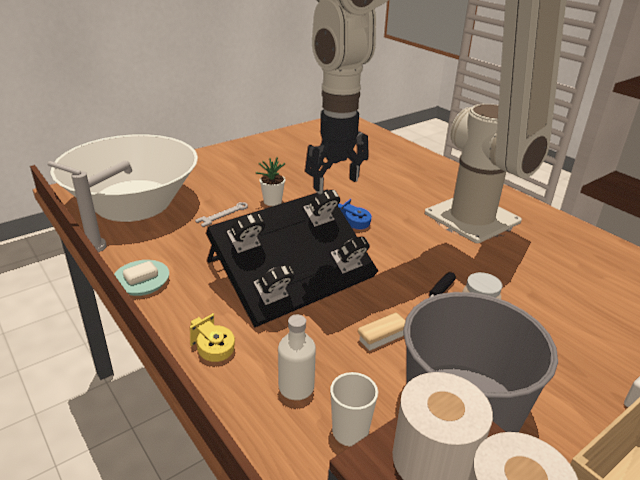

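View pics/side0.png

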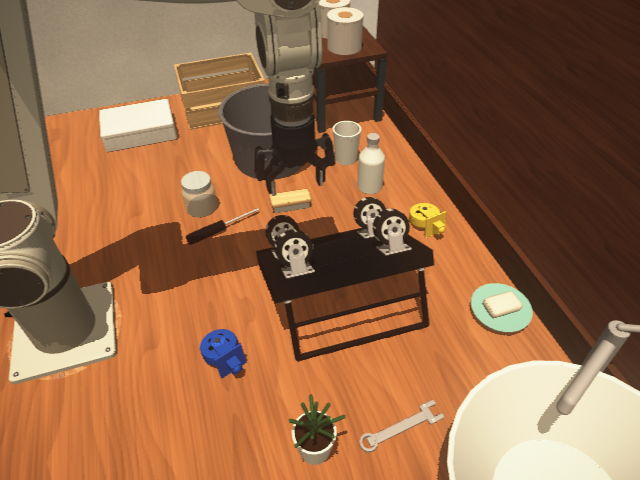

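The scene picture shows the trolley's face with black castors at about (245,232), (322,207), (351,253) and (273,284), and the bin at (480,350). There are two look-alikes, yellow at (213,340) and blue at (355,215). The black ones in the trolley are the ones meant. The side picture agrees: castors at (295,250), (281,232), (393,228) and (370,213).

```bash
cat > h.py <<'E'
import numpy as np,cv2
from workcell import get_obs, imaging
from scipy.spatial.transform import Rotation as R
def cloud(n,d,c=None):
    c=c or imaging.calibration(n); K=c['mtx']
    v,u=np.mgrid[:480,:640]
    P=np.stack([(u-K[0,2])/K[0,0]*d,(v-K[1,2])/K[1,1]*d,d],-1)
    return (P-c['t'])@c['R']
def proj(n,X):
    c=imaging.calibration(n); q=c['mtx']@(c['R']@np.asarray(X,float)+c['t']); return q[:2]/q[2]
E
cat > m.py <<'E'
from h import *
for n,roi in [("scene",(200,185,385,330)),("side",(250,205,440,300))]:
    p=cv2.imread(f"pics/{n}0.png"); d=np.load(f"pics/{n}0.npy"); X=cloud(n,d)
    m=np.zeros((480,640),bool); m[roi[1]:roi[3],roi[0]:roi[2]]=1
    m&=(p.max(2)<60)&(d>0)
    P=X[m]; rng=np.random.default_rng(0); best=None
    for i in range(500):
        a=P[rng.choice(len(P),3,False)]; nn=np.cross(a[1]-a[0],a[2]-a[0]); nn/=np.linalg.norm(nn)+1e-12
        if abs(abs(nn[2])-.866)>.06: continue
        k=abs((P-a[0])@nn)<.003
        if best is None or k.sum()>best.sum(): best=k
    Q=P[best]; c=Q.mean(0); nn=np.linalg.svd(Q-c,full_matrices=False)[2][2]; nn*=np.sign(nn[2])
    x=np.array([0,0,1])-nn*nn[2]; x/=np.linalg.norm(x); y=np.cross(nn,x)
    # whole-face pixels incl. any colour on plane
    k=np.zeros((480,640),bool); k[roi[1]:roi[3],roi[0]:roi[2]]=1
    k&=(d>0)&(abs((X-c)@nn)<.005)&(p.max(2)<90); Q=X[k]
    uv=np.c_[(Q-c)@x,(Q-c)@y].astype(np.float32)
    r=cv2.minAreaRect(uv); lo,hi=np.percentile(uv,[.5,99.5],axis=0)
    ctr=c+x*r[0][0]+y*r[0][1]
    print(n,len(Q),"n",nn.round(3),"tilt",np.degrees(np.arccos(nn[2])),"rect",r,"pct",lo,hi,"ctr",ctr.round(4),"yaw(y axis)",np.degrees(np.arctan2(y[1],y[0])))
    # bin: gray
    k=(X[...,2]>.02)&(X[...,2]<.4)&(d>0)
    g=(abs(X[...,2]-.158)<.006)&(d>0)&(abs(p.astype(int).max(2)-p.min(2))<25)
    g&=(p.max(2)<140)
    roi2=(395,285,565,420) if n=="scene" else (215,80,345,180)
    g[:,:roi2[0]]=0;g[:,roi2[2]:]=0;g[:roi2[1]]=0;g[roi2[3]:]=0
    B=X[g]; A=np.c_[2*B[:,:2],np.ones(len(B))]; s=np.linalg.lstsq(A,(B[:,:2]**2).sum(1),rcond=None)[0]
    print("bin",len(B),s[:2],np.sqrt(s[2]+s[:2]@s[:2]))
E
python3 m.py
```

```text
scene 9362 n [0.018 0.501 0.865] tilt 30.084365291150856 rect ((0.010678388178348541, 0.023705869913101196), (0.24197857081890106, 0.40569862723350525), 0.26100626587867737) pct [-0.10919413 -0.17546615] [0.12771586 0.14294576] ctr [ 0.61   -0.0459  0.0884] yaw(y axis) -2.1030529109605127
bin 1479 [0.53894035 0.4253792 ] 0.11472119232739218
side 4159 n [0.015 0.497 0.868] tilt 29.810953735498746 rect ((-0.06853875517845154, 0.05331382155418396), (0.4017584025859833, 0.31472909450531006), 89.76371765136719) pct [-0.1545251  -0.14722956] [0.0872398  0.16919866] ctr [ 0.6111 -0.0172  0.0717] yaw(y axis) -1.7057386967137254
bin 274 [0.57816749 0.41192149] 0.14075348931081458
```

```bash
cat >> m.py <<'E'
    cc=c+x*(lo[0]+hi[0])/2+y*(lo[1]+hi[1])/2; print("CTR",n,cc.round(4))
    # castor clouds: points 60..85mm above face -> wheel tops
    h=(X-cc)@nn; U=(X-cc)@x; V=(X-cc)@y
    for sx in(-1,1):
        for sy in(-1,1):
            k=(d>0)&(h>.055)&(h<.090)&(abs(U-sx*.065)<.03)&(abs(V-sy*.1)<.05)
            print(sx,sy,k.sum(),np.percentile(U[k],[3,50,97]).round(4),np.percentile(V[k],[3,50,97]).round(4),"hmax",np.percentile(h[k],98).round(4))
E
python3 m.py | grep -v bin | grep -v rect
```

```text
CTR scene [ 0.5702 -0.0432  0.0877]
-1 -1 400 [-0.0791 -0.0669 -0.051 ] [-0.1268 -0.0909 -0.0673] hmax 0.0833
-1 1 505 [-0.0812 -0.0684 -0.0526] [0.0717 0.1061 0.1319] hmax 0.0841
1 -1 372 [0.0497 0.0615 0.0783] [-0.1252 -0.0909 -0.0678] hmax 0.0822
1 1 477 [0.0481 0.0598 0.0769] [0.0729 0.1063 0.1319] hmax 0.0838
CTR side [ 0.5679 -0.0462  0.089 ]
-1 -1 382 [-0.0718 -0.0542 -0.0479] [-0.1297 -0.1002 -0.0702] hmax 0.0812
-1 1 355 [-0.0731 -0.0544 -0.0468] [0.0693 0.0976 0.1286] hmax 0.0812
1 -1 497 [0.0564 0.0755 0.0832] [-0.1299 -0.1007 -0.0704] hmax 0.0819
1 1 452 [0.0557 0.0755 0.0826] [0.0686 0.0961 0.1283] hmax 0.082
```

```bash
sed -i 's/h>.055)/h>.063)/; s/\[3,50,97\]/[1,5,50,95,99]/' m.py; python3 m.py | grep -v bin | grep -v rect; python3 - <<'E'
from h import *
a=cv2.imread('pics/scene0.png')[180:335,195:390];b=cv2.imread('pics/side0.png')[190:310,245:445]
a=cv2.resize(a,None,fx=3,fy=3,interpolation=2);b=cv2.resize(b,None,fx=3,fy=3,interpolation=2)
w=np.zeros((480,800,3),np.uint8);a=a[:480];w[:a.shape[0],:a.shape[1]]=a
cv2.imwrite('pics/c1.png',a);cv2.imwrite('pics/c2.png',b)
p,d=imaging.camera('wrist');cv2.imwrite('pics/w0.png',p[:,:,::-1]);np.save('pics/wrist0.npy',d);print(imaging.calibration('wrist'))
E
```

```text
CTR scene [ 0.5702 -0.0432  0.0877]
-1 -1 312 [-0.0764 -0.0756 -0.0653 -0.0523 -0.0503] [-0.1242 -0.092  -0.0709] hmax 0.0835
-1 1 405 [-0.0775 -0.077  -0.0669 -0.0534 -0.0522] [0.0726 0.1054 0.1289] hmax 0.0842
1 -1 286 [0.0531 0.054  0.0638 0.0776 0.0796] [-0.1226 -0.0913 -0.0697] hmax 0.0824
1 1 377 [0.0518 0.0526 0.0619 0.0766 0.0784] [0.0743 0.1055 0.129 ] hmax 0.084
CTR side [ 0.5679 -0.0462  0.089 ]
-1 -1 255 [-0.0749 -0.0715 -0.0548 -0.051  -0.0496] [-0.1272 -0.1002 -0.0735] hmax 0.0815
-1 1 232 [-0.076  -0.0725 -0.055  -0.051  -0.0487] [0.0725 0.0972 0.1261] hmax 0.0816
1 -1 331 [0.054  0.0585 0.075  0.0786 0.0796] [-0.1266 -0.1009 -0.0737] hmax 0.0819
1 1 301 [0.0538 0.0566 0.0749 0.079  0.0803] [0.072  0.0961 0.1257] hmax 0.0821
{'mtx': array([[381.81012733,   0.        , 326.31606649],
       [  0.        , 381.81012733, 234.64656717],
       [  0.        ,   0.        ,   1.        ]]), 'R': array([[ 9.99998999e-01,  6.46126647e-04, -1.25890911e-03],
       [ 1.00829538e-03, -9.49564779e-01,  3.13569312e-01],
       [-9.92810267e-04, -3.13570268e-01, -9.49564480e-01]]), 't': array([-0.49887208, -0.0404809 ,  0.37952543])}
```

View pics/c1.png

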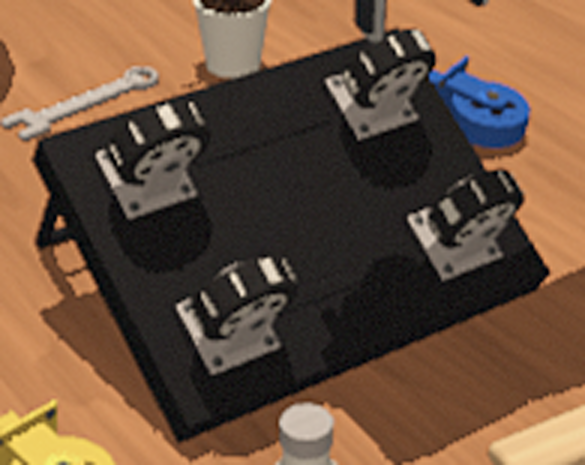

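View pics/w0.png

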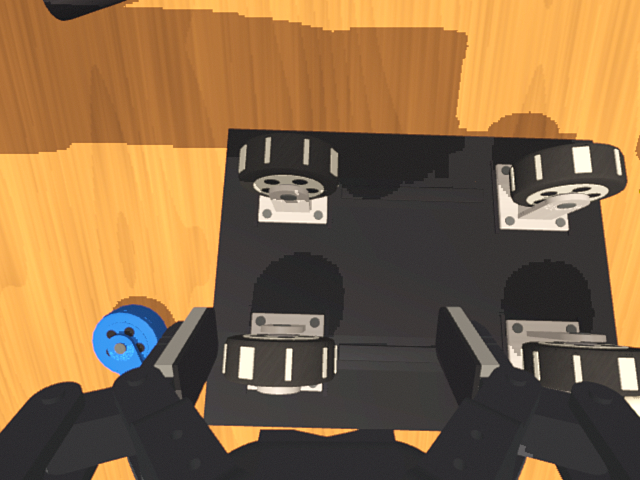

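The crop confirms four black castors with no colour variants among them. In the wrist picture the wheels are at about (288,160), (570,165), (280,358) and (590,365), and the blue look-alike is at (130,340). I'll take the wrist view as a third measurement.

```bash
python3 - <<'E'
from h import *
d=np.load('pics/wrist0.npy'); X=cloud('wrist',d); p=cv2.imread('pics/w0.png')
y=np.array([np.cos(np.radians(-1.9)),np.sin(np.radians(-1.9)),0]); 
nn=np.array([-y[1]*.5,y[0]*.5,.8660]); x=np.cross(y,nn)
c=np.array([.5695,-.046,.089])
h=(X-c)@nn;U=(X-c)@x;V=(X-c)@y
m=(d>0)&(abs(h)<.012)&(abs(U)<.14)&(abs(V)<.18)&(p.max(2)<60)
A=np.c_[U[m],V[m],np.ones(m.sum())]; print("plane",np.linalg.lstsq(A,h[m],rcond=None)[0], np.median(h[m]))
print("face",np.percentile(U[m],[.5,99.5]),np.percentile(V[m],[.5,99.5]))
k=(d>0)&(h>-.02)
for sx in(-1,1):
  for sy in(-1,1):
    k=(d>0)&(h>.063)&(h<.095)&(abs(U-sx*.065)<.03)&(abs(V-sy*.1)<.05)
    print(sx,sy,k.sum(),np.percentile(U[k],[1,5,50,95,99]).round(4),np.percentile(V[k],[1,3,50,97,99]).round(4),np.percentile(h[k],[90,98]).round(4))
E
```

```text
plane [-0.00040702  0.00221315 -0.00037766] -0.0003947668498343989
face [-0.12128433  0.09469996] [-0.15761942  0.15739012]
-1 -1 3923 [-0.0793 -0.0777 -0.0641 -0.0545 -0.054 ] [-0.13   -0.1281 -0.0985 -0.071  -0.0692] [0.0807 0.0816]
-1 1 3897 [-0.0798 -0.0783 -0.0646 -0.055  -0.0545] [0.0689 0.0698 0.0907 0.1213 0.1254] [0.0813 0.0821]
1 -1 4781 [0.0488 0.0497 0.0615 0.0732 0.0745] [-0.1295 -0.1274 -0.0979 -0.071  -0.0696] [0.081  0.0818]
1 1 3686 [0.0482 0.0489 0.0593 0.0712 0.0735] [0.0691 0.07   0.0878 0.1087 0.1116] [0.0819 0.0829]
```

```bash
cat >> h.py <<'E'
C=np.array([.5695,-.0438,.0877]); _a=np.radians(-1.9)
Y=np.array([np.cos(_a),np.sin(_a),0]); N=np.array([-Y[1]*.5,Y[0]*.5,.75**.5]); XX=np.cross(Y,N)
RT=np.c_[-Y,-XX,-N]          # tool axes for castor work
def W(U,V,h): return C+XX*U+Y*V+N*h
def go(p,Rt=RT):
    o=get_obs(); Rc=R.from_quat(o['tool_rot']).as_matrix()
    print("rot",R.from_matrix(Rc.T@Rt).as_rotvec().round(3),"d",(Rc.T@(np.asarray(p)-o['eef_pos'])).round(4),"t",round(o['clock'],2))
def where():
    o=get_obs(); e=o['eef_pos']-C
    print("UVh",np.round([e@XX,e@Y,e@N],4),"F",o['ft_force'].round(1),"q",o['joint_pos'].round(2),"w",round(o['grip_width'],4))
E
python3 -c "
from h import *
go(W(-.065,-.14,.12)); print(W(-.065,-.14,.12))"
```

```text
rot [ 0.414 -0.403 -1.499] d [ 0.0771 -0.066   0.0716] t 0.15
[0.43343264 0.07706944 0.15912305]
```

```bash
echo '{"moves":[[0.414, -0.403, -1.499, 0.077, -0.066, 0.0, 0], [0.414, -0.403, -1.499, 0.077, -0.066, 0.0, 0], [0.414, -0.403, -1.499, 0.077, -0.066, 0.0, 0], [0.414, -0.403, -1.499, 0.077, -0.066, 0.0, 0], [0.414, -0.403, -1.499, 0.077, -0.066, 0.03, 0], [0.414, -0.403, -1.499, 0.077, -0.066, 0.06, 0], [0.414, -0.403, -1.499, 0.077, -0.066, 0.0716, 0], [0.414, -0.403, -1.499, 0.077, -0.066, 0.0716, 0], [0.414, -0.403, -1.499, 0.077, -0.066, 0.0716, 0], [0.414, -0.403, -1.499, 0.077, -0.066, 0.0716, 0]]}' | python3 -m jog; python3 -c "
from h import *
where(); go(W(-.065,-.14,.09)); p,d=imaging.camera('scene'); cv2.imwrite('pics/s1.png',p[100:400,150:550,::-1])"
```

```text
clock: 1.4
eef_pos: [0.4334, 0.0773, 0.1591]
tool_rot: [0.016, 0.966, -0.259, -0.004]
ft_force: [1.1, -0.3, 0.0]
grip_width: -0.0003
grasp_force: 0.0
UVh [-0.0652 -0.14    0.1202] F [ 1.1 -0.3  0. ] q [ 0.48  0.36 -0.14  1.34 -0.45  0.58] w -0.0003
rot [-0.     0.001 -0.   ] d [-0.     -0.0002  0.0302] t 1.4
```

View pics/s1.png

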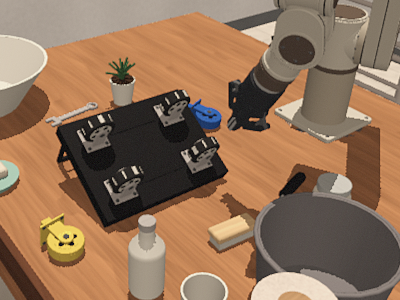

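```bash
cat > look.py <<'E'
import sys; from h import *
cs=[(-1,-1),(-1,1),(1,-1),(1,1)]; S={'scene':[],'side':[]}
for i in range(3):
    for n in S: S[n].append(imaging.camera(n)[0].astype(int))
for n in S:
    for s in cs:
        u,v=proj(n,W(.065*s[0],.1*s[1],.055)).astype(int)
        a=[cv2.cvtColor(q[v-22:v+22,u-22:u+22].astype(np.uint8),6).astype(int) for q in S[n]]
        print(n,s,[int((abs(a[i]-a[i+1])>40).sum()) for i in(0,1)],end='; ')
    np.save(f'pics/{n}_{sys.argv[1]}.npy',np.array(S[n],np.uint8)); print()
where()
E
echo '{"moves":[[0, 0, 0, 0, 0, 0.03, 0], [0, 0, 0, -0.015, 0, 0.036, 0], [0, 0, 0, -0.04, 0, 0.0395, 0], [0, 0, 0, -0.065, 0, 0.0395, 0], [0, 0, 0, -0.09, 0, 0.03, 0]]}' | python3 -m jog; python3 look.py f1
```

```text
clock: 2.08
eef_pos: [0.5253, 0.0585, 0.1342]
tool_rot: [0.017, 0.966, -0.259, -0.003]
ft_force: [-0.1, 0.5, 0.1]
grip_width: -0.0001
grasp_force: 0.0
scene (-1, -1) [85, 142]; scene (-1, 1) [0, 0]; scene (1, -1) [0, 4]; scene (1, 1) [0, 0]; 
side (-1, -1) [151, 135]; side (-1, 1) [0, 0]; side (1, -1) [98, 85]; side (1, 1) [0, 0]; 
UVh [-0.0644 -0.0499  0.0903] F [ 0.1 -0.3 -0.1] q [ 0.38  0.51  0.03  1.31 -0.48  0.47] w 0.0002
```

```bash
cat > show.py <<'E'
import sys; from h import *
s=(int(sys.argv[2]),int(sys.argv[3])); rows=[]
for n in ['scene','side']:
    I=[cv2.imread(f'pics/{n}0.png')]+[q[:,:,::-1] for q in np.load(f'pics/{n}_{sys.argv[1]}.npy')]
    u,v=proj(n,W(.065*s[0],.1*s[1],.05)).astype(int)
    rows.append(np.hstack([cv2.resize(q[v-26:v+26,u-26:u+26],(195,195),interpolation=2) for q in I]))
cv2.imwrite(f'pics/show_{sys.argv[1]}.png',np.vstack(rows))
E
python3 show.py f1 -1 -1; python3 look.py f1b
```

```text
scene (-1, -1) [74, 59]; scene (-1, 1) [0, 0]; scene (1, -1) [0, 0]; scene (1, 1) [0, 0]; 
side (-1, -1) [102, 83]; side (-1, 1) [0, 0]; side (1, -1) [63, 50]; side (1, 1) [0, 0]; 
UVh [-0.0646 -0.0498  0.0907] F [1.  0.1 0.3] q [ 0.38  0.51  0.03  1.31 -0.48  0.47] w 0.0002
```

View pics/show_f1.png

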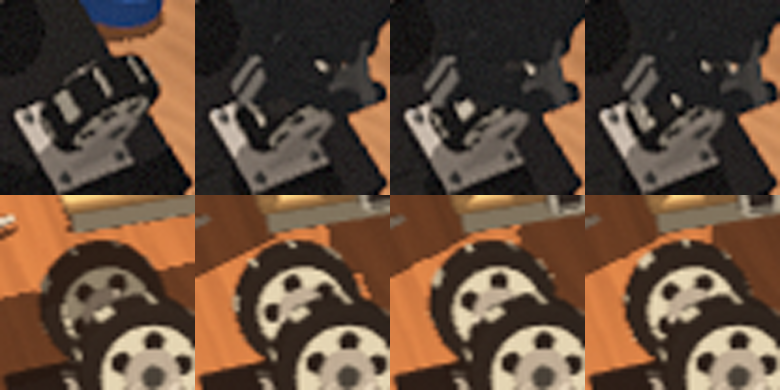

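The pictures show that castor (-x,-y) runs on: its white bars shift in every frame, and it is still turning 0.5 s later, so it is sound. Next wheel.

```bash
echo '{"moves":[[0, 0, 0, -0.055, 0, 0, 0], [0, 0, 0, -0.11, 0, 0, 0], [0, 0, 0, -0.125, 0, 0.006, 0], [0, 0, 0, -0.15, 0, 0.010, 0], [0, 0, 0, -0.175, 0, 0.010, 0], [0, 0, 0, -0.2, 0, 0, 0]]}' | python3 -m jog; python3 look.py f2; python3 look.py f2b
```

```text
clock: 3.42
eef_pos: [0.7234, 0.0521, 0.1335]
tool_rot: [0.016, 0.966, -0.259, -0.004]
ft_force: [0.4, 0.2, 0.7]
grip_width: 0.0001
grasp_force: 0.0
scene (-1, -1) [0, 0]; scene (-1, 1) [10, 26]; scene (1, -1) [0, 65]; scene (1, 1) [6, 40]; 
side (-1, -1) [0, 0]; side (-1, 1) [9, 3]; side (1, -1) [0, 0]; side (1, 1) [0, 0]; 
UVh [-0.0646  0.1496  0.0905] F [-0.9  0.2  0.5] q [ 0.27  0.9   0.74  1.59 -0.5   0.35] w -0.0002
scene (-1, -1) [0, 0]; scene (-1, 1) [3, 3]; scene (1, -1) [0, 0]; scene (1, 1) [1, 1]; 
side (-1, -1) [0, 0]; side (-1, 1) [0, 1]; side (1, -1) [0, 0]; side (1, 1) [0, 0]; 
UVh [-0.0643  0.1503  0.0912] F [-0.5 -0.4  0.2] q [ 0.27  0.9   0.74  1.59 -0.5   0.35] w -0.0003
```

```bash
python3 show.py f2 -1 1
```

```text
(no output)
```

View pics/show_f2.png

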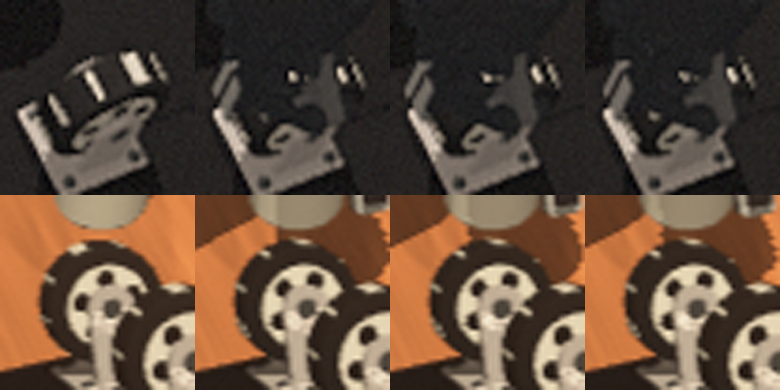

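Wheel (-x,+y) didn't run on, but I can't tell whether it turned at all. I'll flick it back a little deeper and compare the side view before and after.

```bash
cat > cmp.py <<'E'
import sys; from h import *
a,b=[np.load(f'pics/side_{t}.npy')[i] for t,i in((sys.argv[1],-1),(sys.argv[2],-1))]
s=(int(sys.argv[3]),int(sys.argv[4]))
# profile of wheel side face seen from 'side': hole ring r=18mm and tyre rim r=34mm
t=np.radians(np.arange(0,360,4))
for r in(.018,.034):
    P=[proj('side',W(.065*s[0]+.013,.1*s[1]+r*np.cos(q),.046+r*np.sin(q))) for q in t]
    f=[cv2.remap(cv2.cvtColor(g,7),np.float32(P)[None,:,0],np.float32(P)[None,:,1],1)[0].astype(int) for g in(a,b)]
    print(r,"changed",(abs(f[0]-f[1])>40).sum(),"of",len(t))
E
echo '{"moves":[[0, 0, 0, 0.015, 0, 0.006, 0], [0, 0, 0, 0.035, 0, 0.0115, 0], [0, 0, 0, 0.055, 0, 0.0115, 0], [0, 0, 0, 0.075, 0, 0.0115, 0], [0, 0, 0, 0.1, 0, 0, 0]]}' | python3 -m jog; python3 look.py f3; python3 cmp.py f1b f2b -1 1;python3 cmp.py f2b f3 -1 1; echo ref; python3 cmp.py f2 f2b -1 1;  python3 cmp.py f1b f3 -1 1;python3 cmp.py f1 f1b -1 -1
```

```text
clock: 4.65
eef_pos: [0.6222, 0.0554, 0.1337]
tool_rot: [0.016, 0.966, -0.259, -0.004]
ft_force: [0.2, -0.4, -0.5]
grip_width: -0.0003
grasp_force: 0.0
scene (-1, -1) [22, 22]; scene (-1, 1) [0, 2]; scene (1, -1) [103, 120]; scene (1, 1) [0, 0]; 
side (-1, -1) [2, 0]; side (-1, 1) [25, 8]; side (1, -1) [0, 0]; side (1, 1) [0, 0]; 
UVh [-0.0645  0.0513  0.0906] F [-0.6 -0.2 -0.1] q [ 0.32  0.68  0.33  1.41 -0.49  0.4 ] w -0.0001
0.018 changed 51 of 90
0.034 changed 2 of 90
0.018 changed 45 of 90
0.034 changed 2 of 90
ref
0.018 changed 0 of 90
0.034 changed 0 of 90
0.018 changed 35 of 90
0.034 changed 0 of 90
0.018 changed 47 of 90
0.034 changed 0 of 90
```

```bash
echo '{"moves":[[0, 0, 0, 0, -0.06, 0, 0], [0, 0, 0, 0, -0.12, 0, 0], [0, 0, 0, 0, -0.13, 0, 0], [0, 0, 0, -0.015, -0.13, 0.006, 0], [0, 0, 0, -0.035, -0.13, 0.011, 0], [0, 0, 0, -0.055, -0.13, 0.011, 0], [0, 0, 0, -0.075, -0.13, 0.011, 0], [0, 0, 0, -0.1, -0.13, 0, 0]]}' | python3 -m jog; cat >> cmp.py <<'E'
for k in (sys.argv[1],sys.argv[2]):
    g=np.load(f'pics/side_{k}.npy'); r=.018
    P=np.float32([proj('side',W(.065*s[0]+.013,.1*s[1]+r*np.cos(q),.046+r*np.sin(q))) for q in t])
    f=[cv2.remap(cv2.cvtColor(x,7),P[None,:,0],P[None,:,1],1)[0].astype(int) for x in g]
    print(k,"within",[(abs(f[i]-f[i+1])>40).sum() for i in(0,1)])
E
python3 look.py f4; python3 cmp.py f3 f4 1 1; echo prev; python3 cmp.py f2 f3 -1 1; python3 cmp.py f1 f1b -1 -1 | tail -2
```

```text
clock: 5.95
eef_pos: [0.7198, -0.0599, 0.1972]
tool_rot: [0.016, 0.966, -0.259, -0.005]
ft_force: [0.6, 1.3, 0.3]
grip_width: -0.0001
grasp_force: 0.0
scene (-1, -1) [0, 0]; scene (-1, 1) [0, 0]; scene (1, -1) [0, 0]; scene (1, 1) [15, 31]; 
side (-1, -1) [0, 0]; side (-1, 1) [1, 0]; side (1, -1) [0, 0]; side (1, 1) [11, 4]; 
UVh [0.065  0.1497 0.09  ] F [-0.6 -0.2 -0.7] q [ 0.13  0.78  0.69  1.57 -0.52  0.18] w -0.0
0.018 changed 45 of 90
0.034 changed 7 of 90
f3 within [np.int64(0), np.int64(0)]
f4 within [np.int64(0), np.int64(0)]
prev
0.018 changed 45 of 90
0.034 changed 2 of 90
f2 within [np.int64(0), np.int64(0)]
f3 within [np.int64(0), np.int64(0)]
f1 within [np.int64(40), np.int64(35)]
f1b within [np.int64(32), np.int64(20)]
```

Wheels (-x,+y) and (+x,+y) both turned under the finger and stopped dead: the hub ring changed across the flick, but not at all between frames afterwards. Now (+x,-y).

```bash
echo '{"moves":[[0, 0, 0, 0.05, 0, -0.01, 0], [0, 0, 0, 0.11, 0, -0.01, 0], [0, 0, 0, 0.17, 0, -0.01, 0], [0, 0, 0, 0.2, 0, 0, 0], [0, 0, 0, 0.215, 0, 0.006, 0], [0, 0, 0, 0.235, 0, 0.0105, 0], [0, 0, 0, 0.255, 0, 0.0105, 0], [0, 0, 0, 0.275, 0, 0.0105, 0], [0, 0, 0, 0.3, 0, 0, 0]]}' | python3 -m jog; python3 look.py f5; python3 cmp.py f4 f5 1 -1; python3 cmp.py f4 f5 1 1; python3 -c "
from h import *
go(W(-.065,.1,.11))"
```

```text
clock: 7.38
eef_pos: [0.4175, -0.0506, 0.1985]
tool_rot: [0.016, 0.966, -0.259, -0.004]
ft_force: [-0.4, 0.1, 0.1]
grip_width: 0.0001
grasp_force: 0.0
scene (-1, -1) [0, 1]; scene (-1, 1) [0, 0]; scene (1, -1) [183, 178]; scene (1, 1) [0, 0]; 
side (-1, -1) [193, 140]; side (-1, 1) [0, 0]; side (1, -1) [196, 175]; side (1, 1) [0, 0]; 
UVh [ 0.0654 -0.1491  0.0904] F [ 0.2 -0.3  0.5] q [ 0.23  0.19 -0.25  1.27 -0.5   0.31] w 0.0003
0.018 changed 2 of 90
0.034 changed 0 of 90
f4 within [np.int64(0), np.int64(0)]
f5 within [np.int64(46), np.int64(41)]
0.018 changed 0 of 90
0.034 changed 10 of 90
f4 within [np.int64(0), np.int64(0)]
f5 within [np.int64(0), np.int64(0)]
rot [ 0.     0.002 -0.001] d [-0.2489  0.1308 -0.0189] t 7.67
```

(+x,-y) runs freely. So the castors to pull are the two at +y. First (+x,+y).

```bash
echo '{"moves":[[0, 0, 0, -0.03, 0, -0.05, 0.085], [0, 0, 0, -0.09, 0, -0.06, 0.085], [0, 0, 0, -0.15, 0, -0.06, 0.085], [0, 0, 0, -0.21, 0, -0.06, 0.085], [0, 0, 0, -0.249, 0, -0.06, 0.085], [0, 0, 0, -0.249, 0, -0.06, 0.085], [0, 0, 0, -0.249, 0, -0.04, 0.085]]}' | python3 -m jog; python3 -c "
from h import *
where();go(W(.065,.1,.018))"
```

```text
clock: 8.55
eef_pos: [0.6701, -0.0381, 0.2335]
tool_rot: [0.016, 0.966, -0.259, -0.003]
ft_force: [-0.0, 1.0, -0.8]
grip_width: 0.0851
grasp_force: 0.0
UVh [0.0651 0.1003 0.1308] F [-0.   1.  -0.8] q [ 0.17  0.67  0.56  1.58 -0.51  0.23] w 0.0851
rot [ 0.     0.003 -0.001] d [6.000e-04 1.000e-04 1.128e-01] t 8.55
```

```bash
echo '{"moves":[[0, 0, 0, 0, 0, 0.04, 0.085], [0, 0, 0, 0, 0, 0.08, 0.085], [0, 0, 0, 0, 0, 0.113, 0.085], [0, 0, 0, 0, 0, 0.113, 0.085], [0, 0, 0, 0, 0, 0.113, 0.02], [0, 0, 0, 0, 0, 0.113, 0.02], [0, 0, 0, 0, 0, 0.113, 0.02], [0, 0, 0, 0, 0, 0.113, 0.02], [0, 0, 0, 0, 0, 0.113, 0.02], [0, 0, 0, 0, 0, 0.113, 0.02]]}' | python3 -m jog; python3 -c "
from h import *
where()"
```

```text
clock: 9.8
eef_pos: [0.6687, -0.0936, 0.1377]
tool_rot: [0.016, 0.966, -0.258, -0.002]
ft_force: [-0.1, 5.9, 5.6]
grip_width: 0.0395
grasp_force: 61.4
UVh [0.0653 0.1008 0.02  ] F [-0.1  5.9  5.6] q [ 0.09  0.68  0.34  1.29 -0.52  0.14] w 0.0395
```

```bash
echo '{"moves":[[0, 0, 0, 0, 0, -0.015, 0.02], [0, 0, 0, 0, 0, -0.03, 0.02], [0, 0, 0, 0, 0, -0.05, 0.02], [0, 0, 0, 0, 0, -0.08, 0.02], [0, 0, 0, 0, 0, -0.12, 0.02], [0, 0, 0, 0, 0, -0.16, 0.02], [0, 0, 0, 0, 0, -0.16, 0.02]]}' | python3 -m jog; python3 -c "
from h import *
where()
D=R.from_quat([1,0,0,0]).as_matrix() # down: x=world x,y=-y
for yaw in (90,120,150,180):
    Rt=R.from_euler('z',yaw,degrees=True).as_matrix()@D; print(yaw,Rt[:,1]); go([.53,.41,.24],Rt)
p,d=imaging.camera('scene');cv2.imwrite('pics/s2.png',p[100:400,150:550,::-1])"
```

```text
clock: 10.68
eef_pos: [0.6709, -0.0129, 0.2781]
tool_rot: [0.016, 0.966, -0.258, -0.0]
ft_force: [0.2, 0.3, -2.1]
grip_width: 0.0395
grasp_force: 61.5
UVh [0.0656 0.1003 0.182 ] F [ 0.2  0.3 -2.1] q [ 0.2   0.68  0.7   1.72 -0.51  0.27] w 0.0395
90 [ 1.00000000e+00 -2.22044605e-16  0.00000000e+00]
rot [-0.408  0.407  1.5  ] d [ 0.154   0.3811 -0.1766] t 10.68
120 [0.8660254 0.5       0.       ]
rot [-0.472  0.272  0.991] d [ 0.154   0.3811 -0.1766] t 10.68
150 [0.5       0.8660254 0.       ]
rot [-0.51   0.136  0.48 ] d [ 0.154   0.3811 -0.1766] t 10.68
180 [1.2246468e-16 1.0000000e+00 0.0000000e+00]
rot [-0.522 -0.001 -0.032] d [ 0.154   0.3811 -0.1766] t 10.68
```

View pics/s2.png

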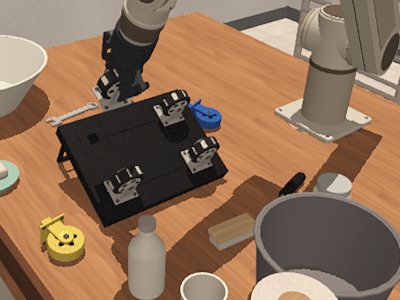

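The castor is out; its empty socket shows at (92,138) in the crop and the gripper holds it. Carry it to the bin.

```bash
echo '{"moves":[[0, 0, 0, 0.02, 0.04, -0.03, 0.02], [-0.2, 0, 0, 0.04, 0.09, -0.06, 0.02], [-0.4, 0, 0, 0.06, 0.14, -0.08, 0.02], [-0.52, 0, 0, 0.08, 0.19, -0.105, 0.02], [-0.52, 0, -0.03, 0.1, 0.24, -0.13, 0.02], [-0.52, 0, -0.03, 0.12, 0.285, -0.16, 0.02], [-0.52, 0, -0.03, 0.14, 0.33, -0.18, 0.02], [-0.52, 0, -0.03, 0.154, 0.366, -0.203, 0.02], [-0.52, 0, -0.03, 0.154, 0.366, -0.203, 0.02], [-0.52, 0, -0.03, 0.154, 0.366, -0.203, 0.02]]}' | python3 -m jog; python3 -c "
from h import *
where();go([.535,.415,.13],R.from_quat([0,1,0,0]).as_matrix())
p,d=imaging.camera('scene'); X=cloud('scene',d)
for n in ['scene']:
  g=(abs(X[...,2]-.158)<.004)&(d>0); g[:, :395]=0; g[:285]=0; g[:,562:]=0; g[380:]=0
  B=X[g][:,:2]; print(len(B), B.min(0),B.max(0), cv2.minEnclosingCircle(B.astype(np.float32)))"
```

```text
clock: 11.98
eef_pos: [0.5295, 0.4071, 0.265]
tool_rot: [0.002, 1.0, -0.003, -0.004]
ft_force: [0.1, -0.9, -2.3]
grip_width: 0.0395
grasp_force: 61.9
UVh [-0.3005 -0.0549  0.3782] F [ 0.1 -0.9 -2.3] q [ 0.66  0.61  0.65  1.62 -0.    0.66] w 0.0395
rot [-0.007 -0.009 -0.005] d [-0.0066  0.0088  0.1349] t 11.97
1249 [0.41469853 0.30253858] [0.65742526 0.54268315] ((0.5355347394943237, 0.4229632019996643), 0.12206987291574478)
```

```bash
echo '{"moves":[[0, 0, 0, 0.01, 0.01, 0.05, 0.02], [0, 0, 0, 0.02, 0.02, 0.1, 0.02], [0, 0, 0, 0.02, 0.02, 0.14, 0.02], [0, 0, 0, 0.02, 0.02, 0.165, 0.02], [0, 0, 0, 0.02, 0.02, 0.165, 0.02], [0, 0, 0, 0.02, 0.02, 0.165, 0.07], [0, 0, 0, 0.02, 0.02, 0.165, 0.07], [0, 0, 0, 0.02, 0.02, 0.165, 0.07], [0, 0, 0, 0.02, 0.02, 0.11, 0.07], [0, 0, 0, 0.02, 0.02, 0.05, 0.07]]}' | python3 -m jog; echo '{"moves":[[0, 0, 0, 0, 0, -0.06, 0.085]]}' | python3 -m jog; python3 -c "
from h import *
where();go(W(-.065,.1,.15))
p,d=imaging.camera('scene');cv2.imwrite('pics/s3.png',p[100:400,150:570,::-1])"
```

```text
clock: 13.28
eef_pos: [0.5091, 0.428, 0.2179]
tool_rot: [0.002, 1.0, -0.002, -0.004]
ft_force: [0.8, 0.2, 0.5]
grip_width: 0.07
grasp_force: 0.0
clock: 13.4
eef_pos: [0.5098, 0.4285, 0.2799]
tool_rot: [0.002, 1.0, -0.001, -0.002]
ft_force: [0.6, 1.3, -0.6]
grip_width: 0.0844
grasp_force: 0.0
UVh [-0.311  -0.0753  0.4015] F [ 0.6  1.3 -0.6] q [0.7  0.6  0.67 1.65 0.   0.7 ] w 0.0844
rot [0.521 0.003 0.029] d [-0.1659 -0.3435  0.0948] t 13.4
```

View pics/s3.png

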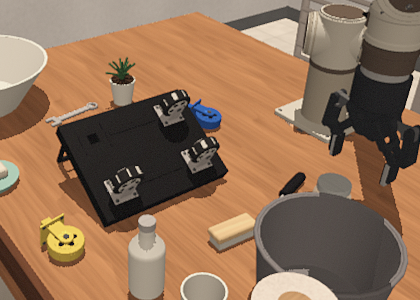

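Castor released into the bin; the bin stands unmoved. Back for (-x,+y).

```bash
echo '{"moves":[[0, 0, 0, -0.02, -0.04, 0, 0.085], [0, 0, 0, -0.045, -0.09, 0, 0.085], [0, 0, 0, -0.07, -0.14, 0, 0.085], [0.1, 0, 0, -0.09, -0.19, 0, 0.085], [0.25, 0, 0.029, -0.115, -0.24, 0, 0.085], [0.4, 0.003, 0.029, -0.14, -0.29, 0, 0.085], [0.521, 0.003, 0.029, -0.166, -0.3435, 0, 0.085], [0.521, 0.003, 0.029, -0.166, -0.3435, 0.05, 0.085], [0.521, 0.003, 0.029, -0.166, -0.3435, 0.0948, 0.085], [0.521, 0.003, 0.029, -0.166, -0.3435, 0.0948, 0.085]]}' | python3 -m jog; python3 -c "
from h import *
where();go(W(-.065,.1,.019))"
```

```text
clock: 14.7
eef_pos: [0.6714, 0.0832, 0.1782]
tool_rot: [0.015, 0.965, -0.261, -0.009]
ft_force: [0.3, 0.4, 0.1]
grip_width: 0.085
grasp_force: 0.0
UVh [-0.0676  0.0976  0.1435] F [0.3 0.4 0.1] q [ 0.33  0.79  0.65  1.65 -0.49  0.42] w 0.085
rot [-0.004 -0.009  0.005] d [-0.0035 -0.0021  0.1245] t 14.7
```

```bash
echo '{"moves":[[-0.004, -0.009, 0.005, -0.003, -0.002, 0.04, 0.085], [-0.004, -0.009, 0.005, -0.003, -0.002, 0.08, 0.085], [-0.004, -0.009, 0.005, -0.003, -0.002, 0.124, 0.085], [-0.004, -0.009, 0.005, -0.003, -0.002, 0.124, 0.085], [-0.004, -0.009, 0.005, -0.003, -0.002, 0.124, 0.02], [-0.004, -0.009, 0.005, -0.003, -0.002, 0.124, 0.02], [-0.004, -0.009, 0.005, -0.003, -0.002, 0.124, 0.02], [-0.004, -0.009, 0.005, -0.003, -0.002, 0.124, 0.02], [-0.004, -0.009, 0.005, -0.003, -0.002, 0.124, 0.02], [-0.004, -0.009, 0.005, -0.003, -0.002, 0.124, 0.02]]}' | python3 -m jog; python3 -c "
from h import *
where()"
```

```text
clock: 15.95
eef_pos: [0.6764, 0.022, 0.0786]
tool_rot: [0.017, 0.966, -0.257, 0.003]
ft_force: [1.0, 5.4, 6.3]
grip_width: 0.0394
grasp_force: 61.5
UVh [-0.0646  0.1047  0.0267] F [1.  5.4 6.3] q [ 0.25  0.79  0.39  1.31 -0.5   0.32] w 0.0394
```

```bash
echo '{"moves":[[0, 0, 0, 0, 0, -0.015, 0.02], [0, 0, 0, 0, 0, -0.03, 0.02], [0, 0, 0, 0, 0, -0.05, 0.02], [0, 0, 0, 0, 0, -0.09, 0.02], [0, 0, 0, 0, 0, -0.14, 0.02], [0, 0, 0, 0, 0, -0.19, 0.02], [0, 0, 0, 0, 0, -0.22, 0.02], [0, 0, 0, 0, 0, -0.22, 0.02]]}' | python3 -m jog; python3 -c "
from h import *
where(); print(get_obs()['eef_pos'],get_obs()['grasp_force']);go([.555,.425,.27],R.from_quat([0,1,0,0]).as_matrix())"
```

```text
clock: 16.95
eef_pos: [0.6769, 0.1313, 0.2689]
tool_rot: [0.016, 0.966, -0.257, 0.002]
ft_force: [0.6, -0.5, -2.6]
grip_width: 0.0389
grasp_force: 61.9
UVh [-0.0641  0.1016  0.2462] F [ 0.6 -0.5 -2.6] q [ 0.39  0.85  1.    1.94 -0.47  0.48] w 0.0389
[0.67691916 0.13133606 0.26888667] 61.93219746113755
rot [-0.519  0.004 -0.033] d [ 0.1309  0.2503 -0.146 ] t 16.95
```

```bash
echo '{"moves":[[0, 0, 0, 0.02, 0.04, -0.024, 0.02], [-0.15, 0, 0, 0.045, 0.085, -0.05, 0.02], [-0.3, 0, 0, 0.07, 0.13, -0.078, 0.02], [-0.45, 0, 0, 0.09, 0.175, -0.1, 0.02], [-0.519, 0, -0.033, 0.11, 0.215, -0.125, 0.02], [-0.519, 0, -0.033, 0.131, 0.25, -0.146, 0.02], [-0.519, 0, -0.033, 0.131, 0.25, -0.146, 0.02], [-0.519, 0, -0.033, 0.131, 0.25, -0.146, 0.02], [-0.519, 0, -0.033, 0.131, 0.25, -0.146, 0.02]]}' | python3 -m jog; python3 -c "
from h import *
where();go([.555,.425,.13],R.from_quat([0,1,0,0]).as_matrix())"
```

```text
clock: 18.08
eef_pos: [0.5556, 0.4215, 0.2671]
tool_rot: [0.002, 1.0, -0.002, -0.0]
ft_force: [-0.9, -0.0, -3.3]
grip_width: 0.0392
grasp_force: 61.8
UVh [-0.3126 -0.0294  0.3877] F [-0.9 -0.  -3.3] q [ 0.65  0.68  0.78  1.67 -0.    0.65] w 0.0392
rot [-0.003 -0.001 -0.003] d [0.0004 0.004  0.1371] t 18.07
```

```bash
echo '{"moves":[[0, 0, 0, 0, 0, 0.05, 0.02], [0, 0, 0, 0, 0, 0.1, 0.02], [0, 0, 0, 0, 0, 0.127, 0.02], [0, 0, 0, 0, 0, 0.127, 0.02], [0, 0, 0, 0, 0, 0.127, 0.07], [0, 0, 0, 0, 0, 0.127, 0.07], [0, 0, 0, 0, 0, 0.127, 0.07], [0, 0, 0, 0, 0, 0.09, 0.07], [0, 0, 0, 0, 0, 0.03, 0.07], [0, 0, 0, 0, 0, -0.02, 0.07]]}' | python3 -m jog; echo '{"moves":[[0, 0, 0, 0.03, 0.0, -0.05, 0.085], [0, 0, 0, 0.06, 0, -0.08, 0.085], [0, 0, 0, 0.1, 0, -0.1, 0.085], [0, 0, 0, 0.13, 0, -0.1, 0.085]]}' | python3 -m jog; python3 -c "
from h import *
where()
I=[imaging.camera(n)[0][:,:,::-1] for n in('wrist','scene','side')]
np.save('pics/side_end.npy',I[2][None,:,:,::-1])
a=cv2.resize(I[0],(400,300)); b=I[1][150:450,170:570]; c=I[2][60:360,120:520]
cv2.imwrite('pics/end.png',np.vstack([np.hstack([a,b]),np.hstack([c,cv2.resize(I[1][300:420,400:560],(400,300))])]))"
```

```text
clock: 19.32
eef_pos: [0.5551, 0.4234, 0.2917]
tool_rot: [0.001, 1.0, 0.0, 0.002]
ft_force: [0.0, 0.8, 0.4]
grip_width: 0.07
grasp_force: 0.0
clock: 19.82
eef_pos: [0.4241, 0.4241, 0.3918]
tool_rot: [0.0, 1.0, 0.002, 0.003]
ft_force: [-0.1, -0.4, 0.0]
grip_width: 0.0851
grasp_force: 0.0
UVh [-0.2488 -0.1608  0.4948] F [-0.1 -0.4  0. ] q [ 0.79  0.47  0.75  1.85 -0.    0.79] w 0.0851
```

View pics/end.png

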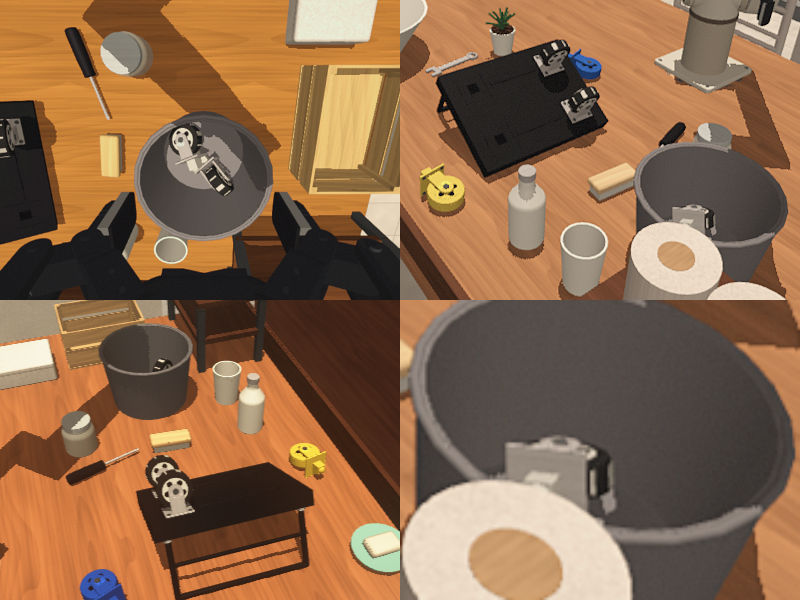

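The final picture shows both bad castors in the upright bin (wrist view, about (185,140) and (215,178)). The other two are still in their sockets and the bystanders look unmoved. I'll check that those two are fully seated, then hand in.

```bash
python3 -c "
from h import *
ok=True
d=imaging.camera('side')[1]; X=cloud('side',d)-C; U,V,h=X@XX,X@Y,X@N
for s in(-1,1):
    k=(d>0)&(h>.063)&(h<.1)&(abs(U-s*.065)<.03)&(abs(V+.1)<.05); t=np.percentile(h[k],98); print(s,t); ok&=t<.086
if ok:
    from workcell import workorder; print(workorder.job_done())"
```

```text
-1 0.08156263970402784
1 0.0813557453350679
the job is handed in; nothing more can be done
None
```

I turned all four wheels: the two castors at the trolley's +y end were binding and are now in the upright bin, the two that run freely are still fully seated, nothing else looked moved, and I handed the job in at about 20 s.

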